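# Change over the lath drying rack

### The job

Change over the drying rack: push its yellow keeper bar back to its open stop, move the dry pale laths from the rack to lie flat across both green battens of the ware board, one to a lane, then draw every rinsed brown lath out of the blue bin through its slot and lay it in the rack, one to a bay, flat across both bearers and about centred lengthwise. When all are in, slide the keeper bar fully home over their ends; leave the other things on the bench where they are.

Things in the scene. Friction and masses are not known exactly. Their poses are not given: they have to be found in the camera images.
- bin: Fixed blue rinse bin with a clear roof that cannot be opened, 256 (its x) x 146 (its y) x 110 high. Origin: on the bench under its middle; z up. Its slotted wall (8 thick, outer face at its y = +68) looks along its +y, towards the rack. Inner floor 6 above the bench, back wall inner face at y = -70, roof from 104 to 110 high
- bin_sill (a point): Middle of the inner top edge of the sill of the slotted wall: bin x = 0, y = +60, z = 62. Four upright slots, 32 wide, open from this sill (62 high) up to a lintel (98 high), stand at bin x = -90, -30, +30, +90. A lath comes out only through its slot, drawn along its own slope until its lower end has cleared the sill
- rack: Fixed flat drying rack, about 304 (its x) x 260 (its y). Origin: at bench level under the middle of where the laths lie; z up. Two dark wooden bearers run along its x at y = -45 and +45, 16 wide, tops 25 above the bench; only bare bench between and beyond them, so fingers can go down beside a lath. Aluminium side rails at x = +-145, 41 high, y from -171 to +54, carry the keeper bar
- rack_bays (a point): Middle of the four bays: rack x = 0, y = 0, z = 30. Ribs 8 high on the bearers part the bays, each 44 wide, centred at rack x = -90, -30, +30, +90. A lath lies in a bay along the rack y, its centre near rack y = 0 and 30 above the bench, either end first and either face up; any lath may use any bay, one lath to a bay
- keeper (a joint): Yellow sliding keeper bar (304 x 30 x 12, underside 41 above the bench, 6 above the laths) on the rack rails; value grows along the rack +y. 0 m = parked at its open stop (bar centred at rack y = -140, clear of the laths), 0.075 m = fully home (bar centred at rack y = -65, over the ends of the laths). Stays where it is left; moves with about 1.5 N
- keeper_grip (a point): Middle of the red grip on the keeper bar: an upright block 60 (rack x) x 18 (rack y) x 40 high, from 53 to 93 above the bench; this point is 73 above the bench, on the centre line of the bar
- lath0: Rinsed lath, mid-brown wood, 24 (its x) x 200 (its y) x 10 (its z), 35 to 60 g. Origin: its centre. At the start it leans in one slot of the bin, its -y end on the bin floor near the back, sloping up 25 degrees over the sill, with the last 60 or so of its +y end sticking out of the slot. May be absent
- lath1: Rinsed lath, mid-brown wood, 24 (its x) x 200 (its y) x 10 (its z), 35 to 60 g. Origin: its centre. At the start it leans in one slot of the bin, its -y end on the bin floor near the back, sloping up 25 degrees over the sill, with the last 60 or so of its +y end sticking out of the slot. May be absent
- lath2: Rinsed lath, mid-brown wood, 24 (its x) x 200 (its y) x 10 (its z), 35 to 60 g. Origin: its centre. At the start it leans in one slot of the bin, its -y end on the bin floor near the back, sloping up 25 degrees over the sill, with the last 60 or so of its +y end sticking out of the slot. May be absent
- lath3: Rinsed lath, mid-brown wood, 24 (its x) x 200 (its y) x 10 (its z), 35 to 60 g. Origin: its centre. At the start it leans in one slot of the bin, its -y end on the bin floor near the back, sloping up 25 degrees over the sill, with the last 60 or so of its +y end sticking out of the slot. May be absent
- dry0: Dry lath, pale wood, 24 (its x) x 200 (its y) x 10 (its z), 30 to 55 g. Origin: its centre. At the start it lies flat in a bay of the rack, one end under the keeper bar. May be absent
- dry1: Dry lath, pale wood, 24 (its x) x 200 (its y) x 10 (its z), 30 to 55 g. Origin: its centre. At the start it lies flat in a bay of the rack, one end under the keeper bar. May be absent
- board: Fixed grey ware board, 260 (its x) x 140 (its y) x 12 thick. Origin: centre of its underside; z up. Two green battens, 16 wide, tops 28 above the bench, run along its y at x = -45 and +45. Blocks 12 high on them leave two lanes, each 44 wide, centred at y = -30 and +30. A dry lath lies in a lane along the board x, across both battens, its centre near x = 0 and 33 above the bench
- mould: Bystander, loose: white plaster slip-casting mould, upright cylinder 100 dia x 78 high with a black rubber band (mm). Origin: centre of its underside. Leave it alone
- bowl: Bystander, loose: white ceramic bowl, 130 dia x 50 high (mm). Origin: centre of its underside. Leave it alone
- cup: Bystander, loose: terracotta cup, 70 dia x 70 high (mm). Origin: centre of its underside. Leave it alone
- brush: Bystander, loose: hand brush lying flat, about 200 mm long. Leave it alone
- jar: Bystander, loose: amber glass jar, 64 dia x 90 high (mm). Origin: centre of its underside. Leave it alone
- rib: Bystander, loose: flat wooden potter's rib, 110 x 50 x 6 (mm). Origin: centre of its underside. Leave it alone
Not all that is in view belongs to the job. Leave any black or orange look-alike of the lath0 alone.

How it is judged (in metres and radians):
On the way, in this order (a step that is already met when the one before it is completed fails the run):
1. the keeper bar is parked at its open stop (within 8 mm) (value of joint keeper below 0.008 m), for 0.2 s.
2. every rinsed lath lies flat in the rack and every dry lath on the ware board while the keeper bar is still open (within 15 mm of its open stop) (x of lath0 in the frame of rack between -0.115 and 0.115 m and y of lath0 in the frame of rack between -0.04 and 0.04 m and z of lath0 in the frame of rack between 0.0255 and 0.0335 m and angle between the y axis of each of lath0, lath1, lath2, lath3 and the y axis of rack, either way round below 0.25 rad and angle between lath0's own y axis and vertical between 1.51 and 1.63 rad and x of lath1 in the frame of rack between -0.115 and 0.115 m and y of lath1 in the frame of rack between -0.04 and 0.04 m and z of lath1 in the frame of rack between 0.0255 and 0.0335 m and angle between lath1's own y axis and vertical between 1.51 and 1.63 rad and x of lath2 in the frame of rack between -0.115 and 0.115 m and y of lath2 in the frame of rack between -0.04 and 0.04 m and z of lath2 in the frame of rack between 0.0255 and 0.0335 m and angle between lath2's own y axis and vertical between 1.51 and 1.63 rad and x of lath3 in the frame of rack between -0.115 and 0.115 m and y of lath3 in the frame of rack between -0.04 and 0.04 m and z of lath3 in the frame of rack between 0.0255 and 0.0335 m and angle between lath3's own y axis and vertical between 1.51 and 1.63 rad and x of dry0 in the frame of board between -0.055 and 0.055 m and y of dry0 in the frame of board between -0.065 and 0.065 m and z of dry0 in the frame of board between 0.028 and 0.038 m and angle between dry0's own y axis and vertical between 1.5 and 1.64 rad and angle between the y axis of each of dry0, dry1 and the x axis of board, either way round below 0.35 rad and x of dry1 in the frame of board between -0.055 and 0.055 m and y of dry1 in the frame of board between -0.065 and 0.065 m and z of dry1 in the frame of board between 0.028 and 0.038 m and angle between dry1's own y axis and vertical between 1.5 and 1.64 rad and value of joint keeper below 0.015 m), for 0.2 s.
3. the keeper bar is fully home (within 6 mm) (value of joint keeper above 0.069 m), for 0.2 s.
At the end, for the whole second after the job is handed in: Every rinsed lath lies at rest in a bay flat across both bearers (height within 4 mm, lengthwise within 40 mm of centred), every dry lath flat across both battens of the board (within 55 mm of centred lengthwise, 65 mm sideways), and the keeper bar is within 6 mm of its home stop (x of lath0 in the frame of rack between -0.115 and 0.115 m and y of lath0 in the frame of rack between -0.04 and 0.04 m and z of lath0 in the frame of rack between 0.0255 and 0.0335 m and angle between the y axis of each of lath0, lath1, lath2, lath3 and the y axis of rack, either way round below 0.25 rad and angle between lath0's own y axis and vertical between 1.51 and 1.63 rad and x of lath1 in the frame of rack between -0.115 and 0.115 m and y of lath1 in the frame of rack between -0.04 and 0.04 m and z of lath1 in the frame of rack between 0.0255 and 0.0335 m and angle between lath1's own y axis and vertical between 1.51 and 1.63 rad and x of lath2 in the frame of rack between -0.115 and 0.115 m and y of lath2 in the frame of rack between -0.04 and 0.04 m and z of lath2 in the frame of rack between 0.0255 and 0.0335 m and angle between lath2's own y axis and vertical between 1.51 and 1.63 rad and x of lath3 in the frame of rack between -0.115 and 0.115 m and y of lath3 in the frame of rack between -0.04 and 0.04 m and z of lath3 in the frame of rack between 0.0255 and 0.0335 m and angle between lath3's own y axis and vertical between 1.51 and 1.63 rad and x of dry0 in the frame of board between -0.055 and 0.055 m and y of dry0 in the frame of board between -0.065 and 0.065 m and z of dry0 in the frame of board between 0.028 and 0.038 m and angle between dry0's own y axis and vertical between 1.5 and 1.64 rad and angle between the y axis of each of dry0, dry1 and the x axis of board, either way round below 0.35 rad and x of dry1 in the frame of board between -0.055 and 0.055 m and y of dry1 in the frame of board between -0.065 and 0.065 m and z of dry1 in the frame of board between 0.028 and 0.038 m and angle between dry1's own y axis and vertical between 1.5 and 1.64 rad and linear speed of each of lath0, lath1, lath2, lath3, dry0, dry1 below 0.02 m/s and value of joint keeper above 0.069 m); the robot touches nothing.
It fails at once if another thing on the bench is shifted more than 4 cm (distance of any of mould, bowl, cup, brush, jar, rib from where it was at the start of the episode above 0.04 m).
Of lath0, lath1, lath2, lath3 only 3 to 4 are there at a start; the rules pass over those that are not, and their reading is None.
Of dry0, dry1 only 1 to 2 are there at a start; the rules pass over those that are not, and their reading is None.
At some moment in a run one of lath0, lath1, lath2, lath3, dry0, dry1 may be knocked a few centimetres aside while the robot is not near it.
Once in a run the grip may slacken for a moment while it holds something.
It also fails if it takes over 210 s, if anything falls off the work surface, if the arm or the gripper's body presses on something with over 40 N, if the wrist force passes 120 N, or if a joint passes its speed limit or range.

### The arm

A 7-joint arm with a two-finger parallel gripper is mounted at the origin on the work surface. World frame = base frame: x ahead of the robot, y to its left, z up, the work surface at z = 0. Lengths are in m, angles in degrees, forces in N, time in s.
With the tool pointing down it reaches from about 0.425 to 0.875 m from the base axis. Payload 4.7 kg.
Tool frame: the origin (TCP) lies at the centre of the arm's flange, where the gripper is bolted on; the fingertips stand 182 mm ahead of it and the grasp point (between the pads) lies 164 mm ahead of it; z points along the fingers, y is the line along which they close (so a half turn about z gives the same grasp; the last joint's range is limited). The gripper opens to 87 mm and grips with 3 to 60 N. Pads are 19 mm wide; open, the fingers measure 117 mm over their backs; the gripper's body (75 mm by 190 mm) begins 51 mm behind the grasp point.
Start: joints at [-67.088, 18.392, -4.016, 83.108, 1.295, 78.541, -3.26], TCP at [0.245, 0.602, 0.405] pointing down, gripper open.
Joint ranges: [-163.93, 163.93], [-17.29, 119.83], [-79.2, 71.16], [3.27, 140.29], [-89.18, 269.18], [5.43, 117.66], [-154.24, 154.24]. Speed limits (degrees/s): [147.25, 147.25, 180, 180, 180, 180, 180].

### API

Orientations are given as [roll, pitch, yaw] about the fixed x, y, z axes, in that order (R = Rz(yaw) Ry(pitch) Rx(roll)).
In Python, from cell import env gives the robot as it stands. The module is installed in compiled form; this text tells all that it offers.
- The arm moves only by the tool step_arm, never from a script. Its argument "steps" is one flat list of numbers, 5 for each row, row after row: the opening, from 0 (shut) to 1 (fully open), then the shift along the tool's x, y, z in mm, then the turn about the tool's z in degrees. In form: [grip, dx, dy, dz, roll, grip, dx, dy, dz, roll, ...]. A call has 1 to 12 rows; each row shifts and turns the commanded pose from where the row before left it, along the tool's axes as they then stand; what a row does not reach is not made up. A row lasts 1/8 s, in which the tool goes at most 62.5 mm and 10.7 degrees, less where a joint would pass 70% of its speed; a pose out of reach is approached as far as the arm can. A call with a gripper value outside its range is refused whole. The fingers move at their own pace and stop on an object; "grip_force" is the grip in N (left out, the last holds). Time passes only in rows, so rows that do not move let the fingers close. It gives the time, the measured TCP pose, the force, the opening and the grip force at its end, in the units of the state.
- env.get_obs(): the state, without advancing time (a new reading comes with each control period).
- env.read_camera(name): name is "scene" or "side" or "wrist"; returns a dict with "image" (384x512x3 uint8, red, green, blue), "camera_matrix" (3x3 intrinsics, pixels), "R" (3x3) and "t" (3): a world point X has camera coordinates R X + t. Camera axes: x right, y down, z forward; pixel columns grow to the right and rows downward; lengths in m; the calibration is good to about 2 mm. The wrist camera is an equidistant fisheye: a pixel r from the principal point sees the ray r / f radians off the axis. A picture is of the moment at which its call begins. There is no depth.
- env.sign_off(): hands the job in; it is judged then, once.
The state is a dict: "time_s": time; "qpos": joint angles; "joint_velocities": joint speeds; "effort": joint torques, N m; "tool_pos": TCP position; "tool_rot": TCP orientation; "force": force on the tool from outside, world axes, zero at the start; "wrist_torque": the same for the moment, N m; "grip_width": finger opening in m; "grasp_force": force on a finger pad.
Only numpy, scipy, OpenCV 4.12 (cv2) and the standard library are available. Lean on these libraries where they do the work, as an engineer would, in place of code of your own. Each camera call takes 0.05 s, during which the arm holds its last target. There are 200 camera calls.

## Working session

There is one attempt and no reset: what is moved stays moved. The work goes in short steps, Python scripts to look and compute and a tool call to move; the robot and the scene stay as the last step left them, time stands still between calls to the robot, and variables do not carry over. Pictures are saved under pics/ and viewed, at most 14 in all, crops included, and the job is handed in when it is done.

Besides the shell and the picture viewer there is one more tool, called as name(argument=value, ...), one argument or row to a line, values as JSON. step_arm: Moves the arm, as the interface text tells. Its arguments: {"type":"object","properties":{"steps":{"type":"array","items":{"type":"number"}},"grip_force":{"type":"number"}},"required":["steps"]}

```bash
mkdir -p pics; cat > h.py <<'E'
import numpy as np,cv2
from cell import env
def shot(n,f):
    c=env.read_camera(n); cv2.imwrite('pics/'+f+'.png',c['image'][:,:,::-1]); np.savez('pics/'+f+'.npz',K=c['camera_matrix'],R=c['R'],t=c['t'],im=c['image']); return c
def ray(c,u,v,fish=False):
    K=c['K'];x=(u-K[0,2])/K[0,0];y=(v-K[1,2])/K[1,1]
    if fish:
        r=np.hypot(x,y); d=np.array([np.sin(r)*x/r,np.sin(r)*y/r,np.cos(r)]) if r>0 else np.array([0,0,1.])
    else: d=np.array([x,y,1])
    R=c['R']; return -R.T@c['t'],R.T@d
def hit(f,u,v,z,fish=False):
    c=np.load('pics/'+f+'.npz'); o,d=ray(c,u,v,fish); return o+d*(z-o[2])/d[2]
def proj(f,X,fish=False):
    c=np.load('pics/'+f+'.npz');p=c['R']@np.array(X)+c['t'];K=c['K']
    if fish:
        a=np.arctan2(np.hypot(p[0],p[1]),p[2]);h=np.hypot(p[0],p[1])+1e-12;x,y=p[0]/h*a,p[1]/h*a
    else: x,y=p[0]/p[2],p[1]/p[2]
    return np.array([K[0,0]*x+K[0,2],K[1,1]*y+K[1,2]])
E
python3 - <<'E'
from h import *
a=shot('scene','s0');b=shot('side','d0');w=shot('wrist','w0')
for c in (a,b,w): print(c['camera_matrix'].round(1).tolist(),(-c['R'].T@c['t']).round(3),c['R'][2].round(2))
o=env.get_obs();print(o)
cv2.imwrite('pics/both.png',cv2.resize(np.vstack([a['image'],b['image']])[:,:,::-1],None,fx=.78,fy=.78))
E
```

```text
[[456.3, 0.0, 261.6], [0.0, 456.3, 191.5], [0.0, 0.0, 1.0]] [ 1.205 -0.304  1.166] [-0.51  0.22 -0.83]
[[348.9, 0.0, 253.5], [0.0, 348.9, 196.6], [0.0, 0.0, 1.0]] [ 0.241 -0.83   0.857] [ 0.25  0.69 -0.68]
[[297.3, 0.0, 258.1], [0.0, 297.3, 193.0], [0.0, 0.0, 1.0]] [0.182 0.628 0.382] [ 0.23 -0.09 -0.97]
{'time_s': 0.15, 'qpos': array([-67.085912  ,  18.42963556,  -4.01519859,  83.15816885,
         1.29598352,  78.54122612,  -3.26244503]), 'joint_velocities': array([ 0.02038852, -0.04189358,  0.02157858, -0.12468876, -0.02272136,
        0.04222468, -0.12526374]), 'effort': array([ 2.15365066e-05, -4.91796684e+01, -4.04546522e-01, -3.12873888e+01,
       -6.39590831e-02,  4.06065071e-02,  1.33566132e-04]), 'tool_pos': array([0.2445903 , 0.60206537, 0.4039147 ]), 'tool_rot': array([-1.79916239e+02,  6.11660053e-03,  1.57892730e+02]), 'force': array([ 0.56575083,  0.36795494, -0.2049794 ]), 'wrist_torque': array([-0.017169  ,  0.01986411, -0.05237607]), 'grasp_force': 0.0, 'grip_width': 0.08673441660154096}
```

```bash
python3 - <<'E'
import cv2
a=cv2.imread('pics/s0.png');cv2.imwrite('pics/s0b.png',cv2.resize(a,(800,600),interpolation=cv2.INTER_CUBIC))
E
```

```text
(no output)
```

View pics/s0b.png

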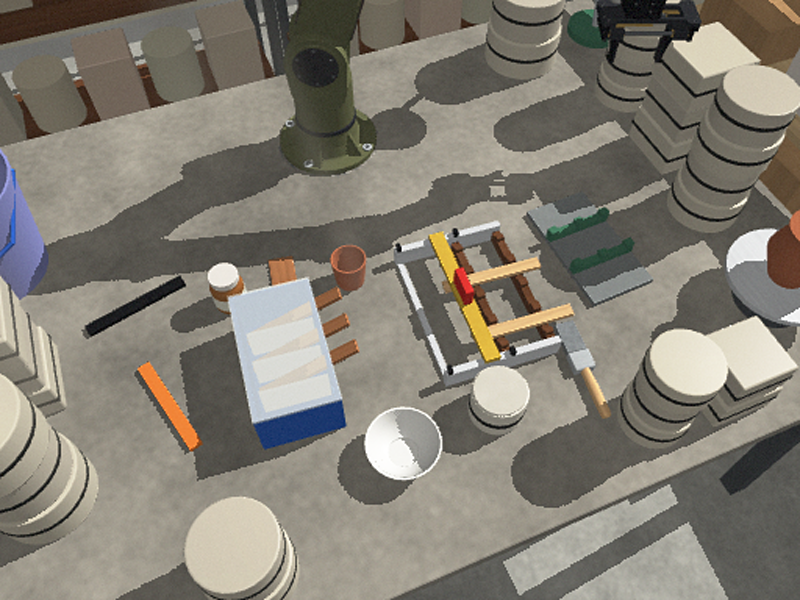

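View pics/d0.png

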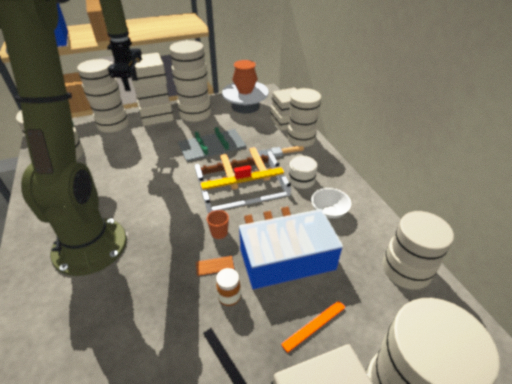

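The scene view shows:
- Three brown laths stick out of the bin at about (328,298), (335,325) and (343,352) in the 800-px picture. The slot nearest the camera is empty.
- Two pale laths lie in the rack at (505,272) and (530,322), under the yellow keeper. The red grip is at (465,285).
- The board is at (588,250).
- The look-alikes are the black bar at (135,305), the orange bar at (168,405) and the flat brown rib at (283,270). I leave all three alone.

```bash
python3 - <<'E'
from h import *
k=512/800
P=dict(railA0=(397,247,.041),railA1=(499,226,.041),railB0=(448,375,.041),railB1=(562,340,.041),grip=(464,278,.093),kA=(438,237,.053),kB=(492,355,.053),
dry0e=(540,264,.035),dry1e=(573,310,.035),boardA=(530,210,.012),boardB=(562,198,.012),boardC=(651,279,.012),boardD=(597,304,.012),
binA=(230,290,.11),binB=(310,279,.11),binC=(344,404,.11),binD=(256,420,.11),t0=(340,294,.09),t1=(348,320,.09),t2=(356,347,.09),cup=(349,255,.07),jar=(224,270,.09),mould=(500,390,.078),bowl=(403,443,.05),brushend=(605,412,.02),brushhead=(575,345,.03))
for n,(u,v,z) in P.items(): print(n,hit('s0',u*k,v*k,z).round(3))
E
```

```text
railA0 [0.384 0.021 0.041]
railA1 [0.412 0.234 0.041]
railB0 [ 0.685 -0.004  0.041]
railB1 [0.699 0.22  0.041]
grip [0.536 0.093 0.093]
kA [0.4   0.103 0.053]
kB [0.684 0.083 0.053]
dry0e [0.526 0.269 0.035]
dry1e [0.646 0.275 0.035]
boardA [0.377 0.329 0.012]
boardB [0.373 0.41  0.012]
boardC [0.629 0.468 0.012]
boardD [0.64  0.337 0.012]
binA [ 0.412 -0.314  0.11 ]
binB [ 0.443 -0.173  0.11 ]
binC [ 0.701 -0.2    0.11 ]
binD [ 0.674 -0.34   0.11 ]
t0 [ 0.481 -0.131  0.09 ]
t1 [ 0.54  -0.136  0.09 ]
t2 [ 0.597 -0.142  0.09 ]
cup [ 0.388 -0.081  0.07 ]
jar [ 0.348 -0.313  0.09 ]
mould [0.762 0.056 0.078]
bowl [ 0.777 -0.127  0.05 ]
brushend [0.847 0.227 0.02 ]
brushhead [0.712 0.242 0.03 ]
```

step_arm(
  steps=[1,-44,-33,0,0,1,-44,-33,0,0,1,-44,-33,0,0,1,-44,-33,0,0,1,-44,-33,0,0,1,-44,-33,0,0,1,-44,-33,0,0,1,-44,-33,0,0,1,-44,-33,0,0,1,-44,-33,0,0,0.6,0,0,0,-8.7,0.6,0,0,0,-8.7],
  grip_force=20,
)

```text
time_s: 1.65
tool_pos: [0.5283, 0.1299, 0.4044]
tool_rot: [-180.0, -0.0, 175.5]
force: [0.3, 0.7, -0.6]
grip_width: 0.0743
grasp_force: 0.0
```

```bash
python3 - <<'E'
from h import *
w=shot('wrist','w1');o=env.get_obs();print(o['tool_pos'],o['tool_rot'],o['time_s'])
cv2.imwrite('pics/w1b.png',cv2.resize(cv2.imread('pics/w1.png'),(800,600),interpolation=cv2.INTER_CUBIC))
E
```

```text
[0.52815266 0.13040203 0.40443042] [-1.79986642e+02 -3.25593960e-02  1.75779202e+02] 1.7
```

View pics/w1b.png

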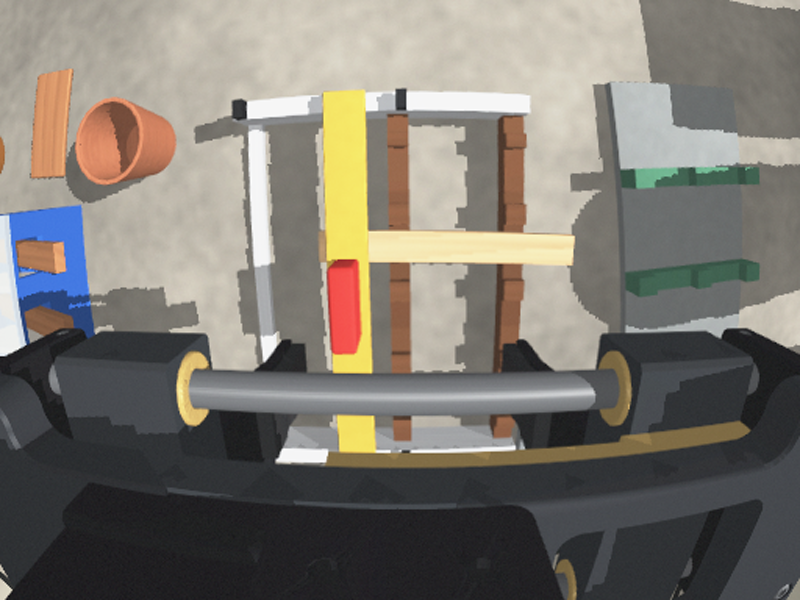

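The wrist view, in 800-px coordinates:
- The red grip is at (345,307), on the yellow bar.
- Pale lath A runs from the keeper to (573,250).
- The bearers are at u≈398 and u≈511.
- The board's left edge runs from (608,83) to (625,330), with battens at v≈177 and v≈275.

```bash
python3 - <<'E'
from h import *
k=512/800
P=dict(gripTL=(330,264,.093),gTR=(357,261,.093),gBR=(361,352,.093),gBL=(334,354,.093),kTL=(323,93,.053),kTR=(364,91,.053),kBL=(341,452,.053),kBR=(375,452,.053),
dA=(573,236,.035),dB=(574,265,.035),dC=(369,231,.035),dD=(369,262,.035),b1T=(388,117,.025),b1Tr=(408,117,.025),b1B=(393,438,.025),b1Br=(411,438,.025),b2T=(502,135,.025),b2Tr=(523,135,.025),
railA0=(248,100,.041),railA0b=(248,117,.041),railA1=(530,96,.041),railA1b=(529,112,.041),boardA=(609,83,.012),boardD=(625,330,.012),boardE=(738,95,.012),batTl=(621,171,.028),batTr=(760,168,.028),batBl=(627,277,.028),batBr=(758,263,.028),
l0a=(64,243,.095),l0b=(64,270,.095),cup=(135,128,.07))
for n,(u,v,z) in P.items(): print(n,hit('w1',u*k,v*k,z,True).round(4))
E
```

```text
gripTL [0.5056 0.0855 0.093 ]
gTR [0.5052 0.103  0.093 ]
gBR [0.5663 0.0993 0.093 ]
gBL [0.5664 0.0809 0.093 ]
kTL [0.3876 0.0846 0.053 ]
kTR [0.3895 0.1138 0.053 ]
kBL [0.669  0.0672 0.053 ]
kBR [0.6705 0.0957 0.053 ]
dA [0.506 0.266 0.035]
dB [0.5293 0.2665 0.035 ]
dC [0.4919 0.1076 0.035 ]
dD [0.5155 0.1054 0.035 ]
b1T [0.4059 0.1286 0.025 ]
b1Tr [0.4071 0.1437 0.025 ]
b1B [0.6745 0.1098 0.025 ]
b1Br [0.6757 0.1257 0.025 ]
b2T [0.425 0.215 0.025]
b2Tr [0.4254 0.2319 0.025 ]
railA0 [0.3814 0.0247 0.041 ]
railA0b [0.3948 0.0238 0.041 ]
railA1 [0.397  0.2356 0.041 ]
railA1b [0.4094 0.2337 0.041 ]
boardA [0.3782 0.3167 0.012 ]
boardD [0.5966 0.3272 0.012 ]
boardE [0.3763 0.4638 0.012 ]
batTl [0.455  0.3139 0.028 ]
batTr [0.4475 0.4735 0.028 ]
batBl [0.5438 0.3187 0.028 ]
batBr [0.5389 0.4731 0.028 ]
l0a [ 0.4673 -0.1235  0.095 ]
l0b [ 0.4878 -0.1284  0.095 ]
cup [ 0.3906 -0.0596  0.07  ]
```

step_arm(
  steps=[0.6,-5,-19,40,0,0.6,-5.5,-18.5,40,0,0.6,0,0,40,0,0.6,0,0,40,0,0.1,0,0,0,0,0.1,0,0,0,0,0.1,0,0,0,0,0.1,0,0,0,0,0.1,0,-15,0,0,0.1,0,-15,0,0,0.1,0,-15,0,0,0.1,0,0,0,0],
  grip_force=20,
)

```text
time_s: 3.2
tool_pos: [0.5327, 0.0449, 0.2462]
tool_rot: [-180.0, 0.2, 175.1]
force: [2.5, -1.7, 7.2]
grip_width: 0.0179
grasp_force: 20.0
```

step_arm(
  steps=[0.1,0,-10,0,0,0.1,0,-4,0,0,0.1,0,0,0,0],
)

```text
time_s: 3.58
tool_pos: [0.5318, 0.0322, 0.2462]
tool_rot: [-180.0, 0.3, 175.2]
force: [1.9, -0.1, 6.1]
grip_width: 0.0181
grasp_force: 20.0
```

step_arm(
  steps=[0.1,0,-3,0,0,0.1,0,-2,0,0,0.1,0,0,0,0],
)

```text
time_s: 3.95
tool_pos: [0.5316, 0.0305, 0.2462]
tool_rot: [179.8, 0.3, 175.4]
force: [3.8, 6.9, 4.0]
grip_width: 0.0175
grasp_force: 20.0
```

step_arm(
  steps=[0.6,0,3,0,0,0.6,0,0,0,0,0.6,0,0,-55,0,0.6,0,0,-55,0,0.5,10.5,47,0,0,0.5,10.5,47,0,0,0.5,10.5,47,0,0,0.5,0,0,0,10,0.5,0,0,0,10,0.5,0,0,0,10,0.5,0,0,0,10,0.5,0,0,0,10],
)

```text
time_s: 5.45
tool_pos: [0.5104, 0.1738, 0.3539]
tool_rot: [-179.9, 0.0, 124.9]
force: [-1.4, -0.0, 0.4]
grip_width: 0.0436
grasp_force: 0.0
```

step_arm(
  steps=[0.5,0,0,0,10,0.5,0,0,0,10,0.5,0,0,0,10,0.5,0,0,0,9.4,0.5,0,0,0,0],
)

```text
time_s: 6.08
tool_pos: [0.5105, 0.1741, 0.354]
tool_rot: [-179.9, 0.1, 85.9]
force: [-0.3, -0.5, 0.0]
grip_width: 0.0438
grasp_force: 0.0
```

```bash
python3 - <<'E'
from h import *
w=shot('wrist','w2');o=env.get_obs();print(o['tool_pos'],o['tool_rot'],o['time_s'],o['grip_width'])
cv2.imwrite('pics/w2b.png',cv2.resize(cv2.imread('pics/w2.png'),(800,600),interpolation=cv2.INTER_CUBIC))
E
```

```text
[0.51048843 0.17427436 0.35419015] [-1.79933459e+02  5.65627243e-02  8.60244798e+01] 6.125 0.04362132688732906
```

View pics/w2b.png

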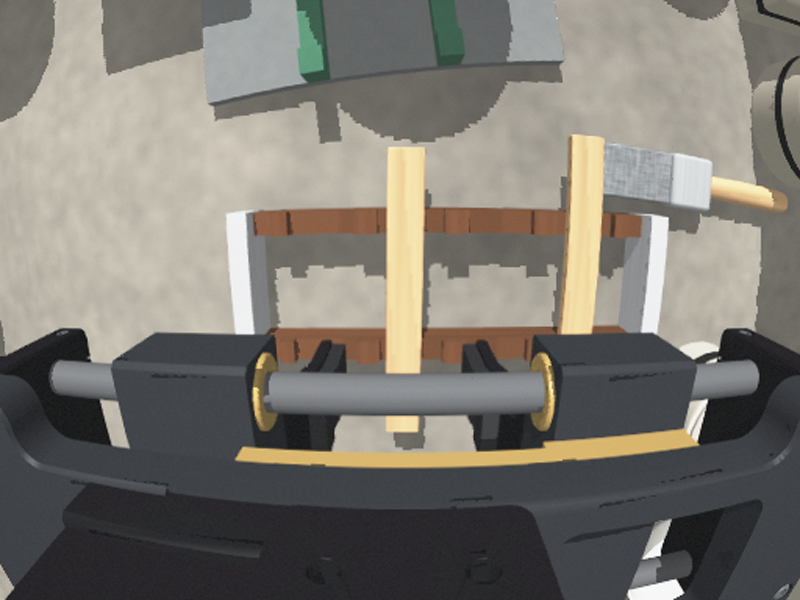

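Pale lath A ends at (388–425,148) and pale lath B at (569–604,136), with the brush just to the right of B. The board corners are at (209,104) and (562,62).

```bash
python3 - <<'E'
from h import *
k=512/800
P=dict(Al=(388,148,.035),Ar=(425,148,.035),Al2=(387,330,.035),Ar2=(424,330,.035),Bl=(570,136,.035),Br=(604,138,.035),Bl2=(560,332,.035),Br2=(593,332,.035),c1=(209,104,.012),c2=(562,62,.012),bt1l=(300,75,.028),bt1r=(328,73,.028),bt2l=(437,58,.028),bt2r=(463,57,.028),Aend=(404,430,.035),brush=(606,145,.02),brush2=(606,195,.02))
for n,(u,v,z) in P.items():
  p=hit('w2',u*k,v*k,z,True); d=p[:2]-[.5423,.1705]; print(n,p.round(4),'rack',round(d@[.9976,-.0698],4),round(d@[.0698,.9976],4))
E
```

```text
Al [0.5059 0.2663 0.035 ] rack -0.043 0.0931
Ar [0.5293 0.2647 0.035 ] rack -0.0196 0.0931
Al2 [0.4961 0.1469 0.035 ] rack -0.0444 -0.0268
Ar2 [0.521  0.1451 0.035 ] rack -0.0195 -0.0268
Bl [0.6259 0.2703 0.035 ] rack 0.0764 0.1054
Br [0.651  0.2694 0.035 ] rack 0.1015 0.1062
Bl2 [0.6164 0.1361 0.035 ] rack 0.0763 -0.0291
Br2 [0.642  0.1339 0.035 ] rack 0.102 -0.0295
c1 [0.3784 0.3168 0.012 ] rack -0.1737 0.1345
c2 [0.6332 0.3275 0.012 ] rack 0.0797 0.163
bt1l [0.4513 0.3227 0.028 ] rack -0.1014 0.1454
bt1r [0.4701 0.3215 0.028 ] rack -0.0826 0.1456
bt2l [0.5419 0.3259 0.028 ] rack -0.0113 0.155
bt2r [0.559 0.326 0.028] rack 0.0058 0.1563
Aend [0.5021 0.0691 0.035 ] rack -0.033 -0.104
brush [0.6591 0.2658 0.02  ] rack 0.1099 0.1032
brush2 [0.6575 0.2299 0.02  ] rack 0.1108 0.0672
```

step_arm(
  steps=[0.5,-6,0,40,0,0.5,0,0,40,0,0.5,0,0,40,0,0.5,0,0,40,0,0.2,0,0,0,0,0.2,0,0,0,0,0.2,0,0,0,0,0.2,0,0,0,0,0.2,0,0,-40,0,0.2,0,0,-40,0,0.2,0,0,-40,0,0.2,0,0,0,0],
  grip_force=25,
)

```text
time_s: 7.62
tool_pos: [0.5116, 0.1693, 0.319]
tool_rot: [179.6, -0.3, 85.9]
force: [-0.1, 0.4, 0.3]
grip_width: 0.0235
grasp_force: 25.0
```

step_arm(
  steps=[0.2,50.6,-5.8,0,0,0.2,50.6,-5.8,0,0,0.2,50.6,-5.8,0,0,0.2,50.6,-5.8,0,0,0.2,50.6,-5.8,0,0,0.2,0,0,0,-9.6,0.2,0,0,0,-9.6,0.2,0,0,0,-9.6,0.2,0,0,0,-9.6,0.2,0,0,0,-9.6,0.2,0,0,0,-9.6,0.2,0,0,0,-9.6],
)

```text
time_s: 9.12
tool_pos: [0.499, 0.4232, 0.3135]
tool_rot: [-179.9, -0.0, 153.4]
force: [0.1, -0.1, -0.9]
grip_width: 0.0235
grasp_force: 25.0
```

step_arm(
  steps=[0.2,0,0,0,-9.6,0.2,0,0,0,-9.6,0.2,0,0,0,-10,0.2,0,0,30,0,0.2,0,0,30,0,0.2,0,0,0,0],
)

```text
time_s: 9.88
tool_pos: [0.4981, 0.4223, 0.251]
tool_rot: [-179.7, -0.3, -177.7]
force: [0.7, -0.5, 0.2]
grip_width: 0.0237
grasp_force: 25.0
```

```bash
python3 - <<'E'
from h import *
w=shot('wrist','w3');o=env.get_obs();print(o['tool_pos'],o['tool_rot'],o['time_s'],o['grip_width'])
cv2.imwrite('pics/w3b.png',cv2.resize(cv2.imread('pics/w3.png'),(800,600),interpolation=cv2.INTER_CUBIC))
E
```

```text
[0.49885785 0.42296904 0.25320198] [-1.79875592e+02 -1.56528205e-01 -1.77694669e+02] 9.925 0.023734376102783707
```

View pics/w3b.png

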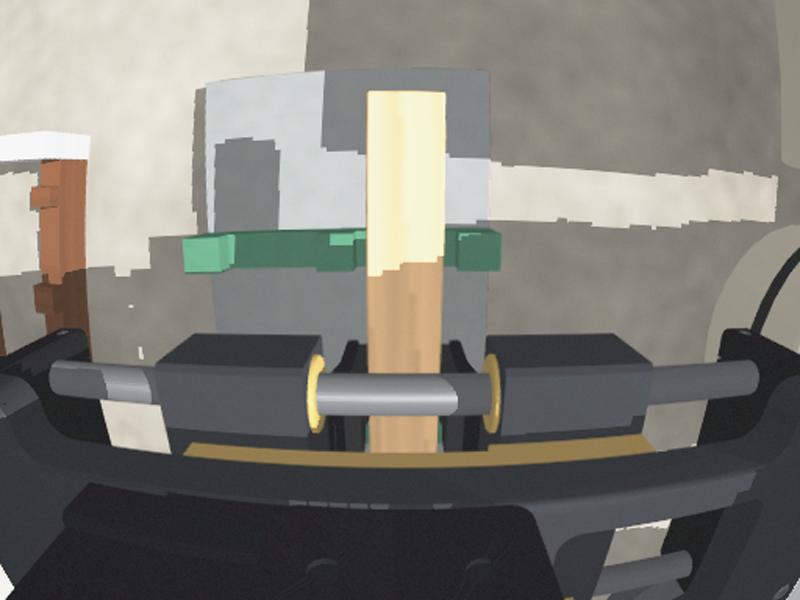

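The held lath hangs over the far lane, between the batten blocks at u≈357 and u≈458, v≈236. I'll check the lane centre with numbers.

```bash
python3 - <<'E'
from h import *
k=512/800
for n,(u,v,z) in dict(m0=(330,237,.04),m1=(356,236,.04),r0=(458,235,.04),r1=(500,232,.04),lo=(186,238,.04),lo2=(232,236,.04),a=(207,82,.012),b=(490,70,.012),e0=(368,92,.094),e1=(446,94,.094)).items(): print(n,hit('w3',u*k,v*k,z,True).round(4))
E
```

```text
m0 [0.4513 0.39   0.04  ]
m1 [0.4506 0.4008 0.04  ]
r0 [0.4484 0.4427 0.04  ]
r1 [0.4462 0.4603 0.04  ]
lo [0.4525 0.324  0.04  ]
lo2 [0.4516 0.3466 0.04  ]
a [0.3766 0.3198 0.012 ]
b [0.3706 0.4578 0.012 ]
e0 [0.4021 0.4084 0.094 ]
e1 [0.4018 0.431  0.094 ]
```

step_arm(
  steps=[0.2,0,0,30,0,0.2,0,0,26,0,0.2,0,0,0,0,0.5,0,0,0,0,0.5,0,0,0,0,0.5,0,0,-60,0,0.5,0,0,-60,0,0.5,-24.6,-51.5,0,0,0.5,-24.6,-51.5,0,0,0.5,-24.6,-51.5,0,0,0.5,-24.6,-51.5,0,0,0.5,-24.6,-51.5,0,0],
)

```text
time_s: 11.42
tool_pos: [0.6333, 0.1695, 0.3198]
tool_rot: [180.0, 0.1, -177.7]
force: [0.9, 1.0, -0.4]
grip_width: 0.0431
grasp_force: 0.0
```

step_arm(
  steps=[0.5,0,0,0,9.6,0.5,0,0,0,9.6,0.5,0,0,0,9.6,0.5,0,0,0,9.6,0.5,0,0,0,9.6,0.5,0,0,0,9.6,0.5,0,0,0,9.6,0.5,0,0,0,9.6,0.5,0,0,0,9.6,0.5,0,0,0,9.8,0.5,0,0,0,0],
)

```text
time_s: 12.8
tool_pos: [0.6326, 0.1712, 0.3194]
tool_rot: [180.0, -0.0, 86.2]
force: [-0.4, -0.9, 0.3]
grip_width: 0.0437
grasp_force: 0.0
```

```bash
python3 - <<'E'
from h import *
w=shot('wrist','w4');o=env.get_obs();print(o['tool_pos'],o['tool_rot'],o['time_s'],o['grip_width'])
s=shot('scene','s4')['image']
cv2.imwrite('pics/c4.png',np.vstack([cv2.resize(w['image'][:,:,::-1],(480,360)),cv2.resize(s[120:240,240:432,::-1],(384,240),interpolation=cv2.INTER_CUBIC).copy() if 0 else cv2.copyMakeBorder(cv2.resize(s[120:240,240:432,::-1],(384,240)),0,0,0,96,0)]))
E
```

```text
[0.63257599 0.171261   0.31931758] [ 1.79965761e+02 -2.06962379e-02  8.63001095e+01] 12.85 0.04304660816620284
```

View pics/c4.png

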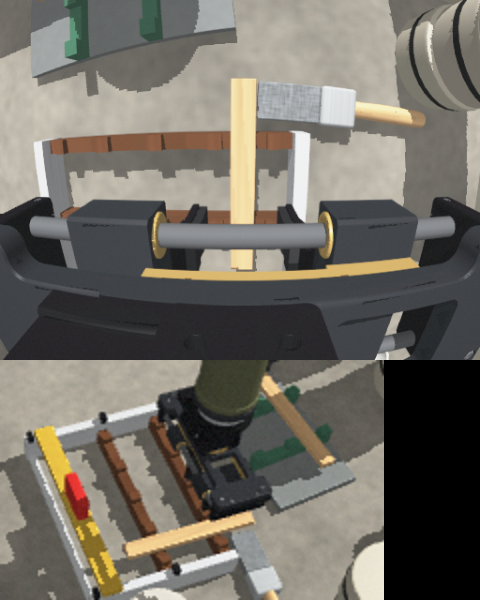

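Dry lath A lies across both battens and the keeper is parked. Lath B is centred between the fingers.

step_arm(
  steps=[0.5,0,0,45,0,0.5,0,0,45,0,0.5,0,0,35,0,0.2,0,0,0,0,0.2,0,0,0,0,0.2,0,0,0,0,0.2,0,0,0,0,0.2,0,0,-40,0,0.2,0,0,-40,0,0.2,0,0,-40,0,0.2,0,0,0,0],
)

```text
time_s: 14.28
tool_pos: [0.634, 0.1711, 0.3188]
tool_rot: [179.6, -0.2, 86.1]
force: [1.4, 0.2, -0.1]
grip_width: 0.0235
grasp_force: 25.0
```

step_arm(
  steps=[0.2,46.7,-35.5,0,0,0.2,46.7,-35.5,0,0,0.2,46.7,-35.5,0,0,0.2,46.7,-35.5,0,0,0.2,0,0,0,-9.6,0.2,0,0,0,-9.6,0.2,0,0,0,-9.6,0.2,0,0,0,-9.6,0.2,0,0,0,-9.6,0.2,0,0,0,-9.6,0.2,0,0,0,-9.6,0.2,0,0,0,-9.6],
)

```text
time_s: 15.78
tool_pos: [0.5033, 0.3669, 0.3129]
tool_rot: [-179.9, -0.0, 163.2]
force: [-0.1, 0.3, -0.2]
grip_width: 0.024
grasp_force: 25.0
```

step_arm(
  steps=[0.2,0,0,0,-9.6,0.2,0,0,0,-9.6,0.2,0,0,30,0,0.2,0,0,30,0,0.2,0,0,0,0],
)

```text
time_s: 16.4
tool_pos: [0.5023, 0.3661, 0.2505]
tool_rot: [-179.8, -0.3, -177.9]
force: [0.5, -0.3, -0.3]
grip_width: 0.0239
grasp_force: 25.0
```

```bash
python3 - <<'E'
from h import *
w=shot('wrist','w5');o=env.get_obs();print(o['tool_pos'],o['tool_rot'],o['time_s'],o['grip_width'])
cv2.imwrite('pics/w5b.png',w['image'][:320,:,::-1])
E
```

```text
[0.50311425 0.36672505 0.25254731] [-1.79895316e+02 -1.44939121e-01 -1.77895987e+02] 16.45 0.02334288845921895
```

View pics/w5b.png

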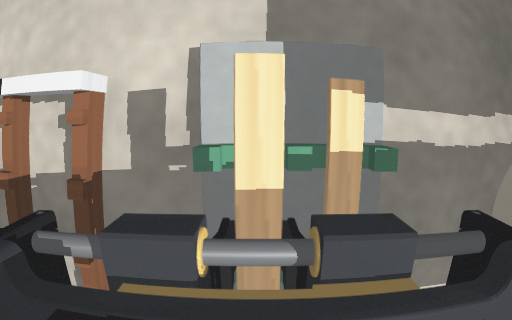

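Lath B is over the near lane, between the blocks, and lath A lies in the far lane.

step_arm(
  steps=[0.2,0,0,28,0,0.2,0,0,27,0,0.2,0,0,0,0,0.5,0,0,0,0,0.5,0,0,0,0,0.5,0,0,-50,0,0.5,0,0,-50,0,0.5,0,0,-50,0,0.5,0,0,-50,0,0.5,-1.3,-56,0,0,0.5,-1.3,-56,0,0,0.5,-1.3,-56,0,0],
)

```text
time_s: 17.95
tool_pos: [0.5135, 0.1975, 0.3998]
tool_rot: [180.0, 0.1, -177.9]
force: [0.1, -0.5, 0.2]
grip_width: 0.0434
grasp_force: 0.0
```

step_arm(
  steps=[0.5,-1.3,-56,0,0,0.5,-1.3,-56,0,0,0.5,-1.3,-56,0,0,0.5,-1.3,-56,0,0,0.5,-1.3,-56,0,0,0.5,-1.3,-56,0,0,0.5,-1.3,-56,0,0,0.5,-1.3,-56,0,0,0.5,0,0,0,9.8,0.5,0,0,0,9.8,0.5,0,0,0,9.8,0.5,0,0,0,9.8],
)

```text
time_s: 19.45
tool_pos: [0.5403, -0.248, 0.3995]
tool_rot: [180.0, 0.0, 142.6]
force: [0.5, 0.8, 0.0]
grip_width: 0.0437
grasp_force: 0.0
```

step_arm(
  steps=[0.5,0,0,0,9.8,0.5,0,0,0,9.8,0.5,0,0,0,9.8,0.5,0,0,0,9.8,0.5,0,0,0,9.8,0.5,0,0,0,9.4,0.5,0,0,0,0],
)

```text
time_s: 20.32
tool_pos: [0.5404, -0.2479, 0.3994]
tool_rot: [180.0, -0.0, 84.6]
force: [0.6, 0.3, 0.4]
grip_width: 0.0432
grasp_force: 0.0
```

```bash
python3 - <<'E'
from h import *
w=shot('wrist','w6');o=env.get_obs();print(o['tool_pos'],o['tool_rot'],o['time_s'],o['grip_width'])
cv2.imwrite('pics/w6b.png',cv2.resize(w['image'][:,:,::-1],(800,600),interpolation=cv2.INTER_CUBIC))
E
```

```text
[ 0.54043602 -0.24785802  0.39925624] [ 1.79961223e+02 -1.70168515e-02  8.46903298e+01] 20.375 0.04352031439074757
```

View pics/w6b.png

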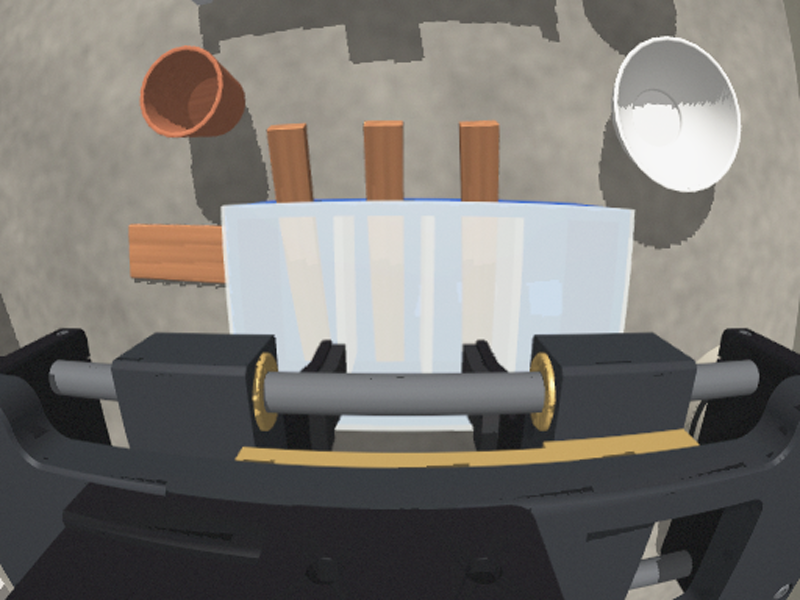

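Three brown lath tips show at (287,125), (383,122) and (479,122). The first is a little skewed, the cup is left of it, and the fourth slot is empty.

```bash
python3 - <<'E'
from h import *
k=512/800
P=dict(L1a=(267,127,.0995),L1b=(306,125,.0995),L2a=(363,123,.0995),L2b=(403,122,.0995),L3a=(459,123,.0995),L3b=(498,122,.0995),
w1a=(274,190,.08),w1b=(312,190,.08),w2a=(365,190,.08),w2b=(404,190,.08),w3a=(461,190,.08),w3b=(498,190,.08),r0=(222,207,.11),r1=(634,211,.11),cup=(182,92,.07),bowl=(676,115,.05))
for n,(u,v,z) in P.items(): print(n,hit('w6',u*k,v*k,z,True).round(4))
E
```

```text
L1a [ 0.4673 -0.1341  0.0995]
L1b [ 0.4916 -0.1367  0.0995]
L2a [ 0.5259 -0.14    0.0995]
L2b [ 0.5495 -0.1419  0.0995]
L3a [ 0.5826 -0.1451  0.0995]
L3b [ 0.6063 -0.1457  0.0995]
w1a [ 0.4621 -0.1731  0.08  ]
w1b [ 0.4874 -0.1765  0.08  ]
w2a [ 0.5216 -0.1804  0.08  ]
w2b [ 0.5463 -0.1829  0.08  ]
w3a [ 0.5826 -0.186   0.08  ]
w3b [ 0.6067 -0.1876  0.08  ]
r0 [ 0.4362 -0.1793  0.11  ]
r1 [ 0.6887 -0.2036  0.11  ]
cup [ 0.3972 -0.0912  0.07  ]
bowl [ 0.7659 -0.1328  0.05  ]
```

step_arm(
  steps=[0.5,42,-35.6,0,0,0.5,42,-35.6,0,0,0.5,0,0,50,0,0.5,0,0,50,0,0.5,0,0,50,0,0.5,0,0,0,0,0.2,0,0,0,0,0.2,0,0,0,0,0.2,0,0,0,0,0.2,0,0,0,0],
  grip_force=40,
)

```text
time_s: 21.62
tool_pos: [0.4784, -0.1577, 0.2501]
tool_rot: [179.8, -0.0, 84.5]
force: [0.2, 0.6, 4.6]
grip_width: 0.0239
grasp_force: 40.0
```

step_arm(
  steps=[0.2,19,0,-9,0,0.2,19,0,-9,0,0.2,19,0,-9,0,0.2,19,0,-9,0,0.2,19,0,-9,0,0.2,19,0,-9,0,0.2,19,0,-9,0,0.2,19,0,-9,0,0.2,0,0,-25,0,0.2,0,0,-25,0,0.2,0,0,0,0],
)

```text
time_s: 23.0
tool_pos: [0.4928, -0.0063, 0.3725]
tool_rot: [179.8, -0.1, 84.5]
force: [0.5, -0.6, -0.6]
grip_width: 0.0234
grasp_force: 40.0
```

```bash
python3 - <<'E'
from h import *
d=shot('side','d7');w=shot('wrist','w7');o=env.get_obs();print(o['tool_pos'],o['tool_rot'],o['time_s'],o['grip_width'])
cv2.imwrite('pics/c7.png',np.hstack([cv2.resize(d['image'][130:290,150:350,::-1],(500,400),interpolation=cv2.INTER_CUBIC),cv2.resize(w['image'][:,:,::-1],(300,225)) .copy() if 0 else cv2.copyMakeBorder(cv2.resize(w['image'][:,:,::-1],(300,225)),0,175,0,0,0)]))
E
```

```text
[ 0.49199016 -0.00624587  0.37025534] [-1.79972226e+02 -1.22453633e-02  8.44949638e+01] 23.1 0.02362240247870133
```

View pics/c7.png

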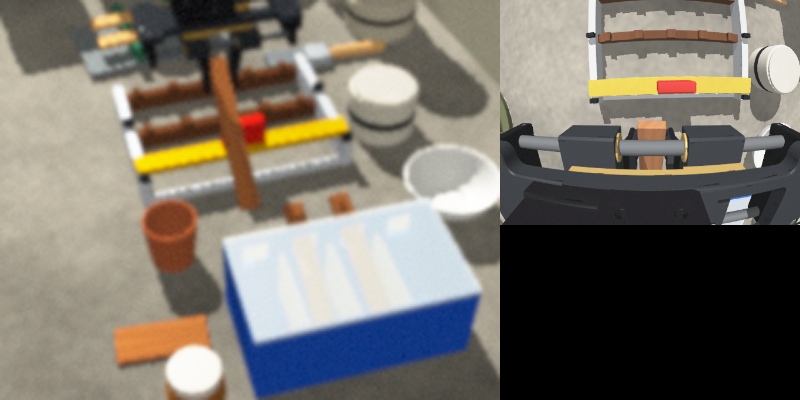

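The lath is out of the bin, still held at its slope, and hangs clear above the keeper.

step_arm(
  steps=[0.2,0,0,0,-1.5,0.2,51.2,-10.4,0,0,0.2,51.2,-10.4,0,0,0.2,51.2,-10.4,0,0,0.2,51.2,-10.4,0,0,0.2,51.2,-10.4,0,0,0.2,0,0,40,0,0.2,0,0,40,0,0.2,0,0,26,0,0.2,0,0,0,0],
)

```text
time_s: 24.35
tool_pos: [0.457, 0.252, 0.2619]
tool_rot: [-179.7, 0.2, 86.0]
force: [0.3, -1.1, -0.9]
grip_width: 0.0236
grasp_force: 40.0
```

```bash
python3 - <<'E'
from h import *
s=shot('scene','s8');d=shot('side','d8');o=env.get_obs();print(o['tool_pos'],o['tool_rot'],o['time_s'],o['grip_width'])
cv2.imwrite('pics/c8.png',np.hstack([cv2.resize(s['image'][120:260,230:400,::-1],(400,330),interpolation=cv2.INTER_CUBIC),cv2.resize(d['image'][110:225,160:300,::-1],(400,330),interpolation=cv2.INTER_CUBIC)]))
E
```

```text
[0.45847631 0.2528105  0.26502867] [1.79997020e+02 4.80943907e-03 8.60071589e+01] 24.45 0.023581717211789085
```

View pics/c8.png

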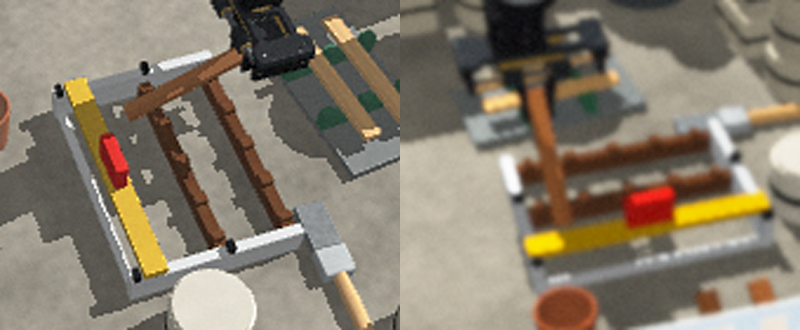

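step_arm(
  steps=[0.2,0,0,12,0,0.2,0,0,0,0],
)

```text
time_s: 24.7
tool_pos: [0.4585, 0.2527, 0.253]
tool_rot: [179.9, 0.0, 86.0]
force: [0.4, -0.4, 1.8]
grip_width: 0.0237
grasp_force: 40.0
```

step_arm(
  steps=[0.2,0,0,0,0,0.2,0,0,8,0,0.2,0,0,8,0,0.2,0,0,8,0,0.2,0,0,8,0,0.2,0,0,8,0,0.2,0,0,8,0,0.2,0,0,8,0,0.2,0,0,0,0],
  grip_force=3,
)

```text
time_s: 25.82
tool_pos: [0.4581, 0.2527, 0.1961]
tool_rot: [-180.0, 0.0, 86.0]
force: [0.3, -0.5, 0.1]
grip_width: 0.024
grasp_force: 3.0
```

```bash
python3 - <<'E'
from h import *
s=shot('scene','s9');d=shot('side','d9');o=env.get_obs();print(o['tool_pos'],o['force'],o['time_s'],o['grip_width'])
cv2.imwrite('pics/c9.png',np.hstack([cv2.resize(s['image'][120:260,230:400,::-1],(400,330),interpolation=cv2.INTER_CUBIC),cv2.resize(d['image'][110:225,160:300,::-1],(400,330),interpolation=cv2.INTER_CUBIC)]))
E
```

```text
[0.45822949 0.2526793  0.19668712] [-0.68591417 -0.21043524 -0.35240809] 25.925 0.024204698357055326
```

View pics/c9.png

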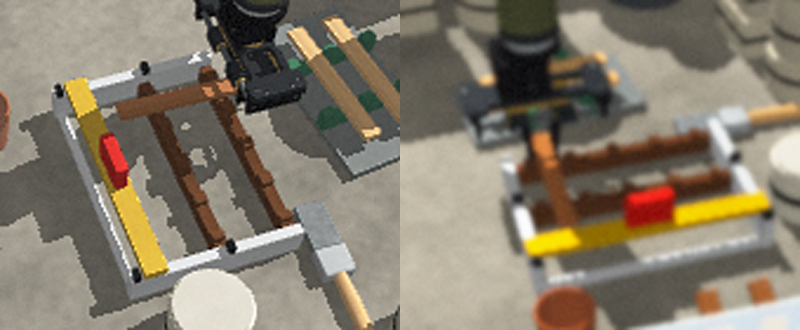

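The lath is flat across both bearers in bay -90.

step_arm(
  steps=[0.5,0,0,0,0,0.5,0,0,0,0,0.5,0,0,-48,0,0.5,0,0,-48,0,0.5,0,0,-48,0,0.5,-51.2,13.3,0,0,0.5,-51.2,13.3,0,0,0.5,-51.2,13.3,0,0,0.5,-51.2,13.3,0,0,0.5,-51.2,13.3,0,0,0.5,-51.2,13.3,0,0,0.5,-51.2,13.3,0,0],
  grip_force=40,
)

```text
time_s: 27.42
tool_pos: [0.5262, -0.1129, 0.3412]
tool_rot: [179.9, -0.0, 86.0]
force: [0.7, -0.1, -0.2]
grip_width: 0.0436
grasp_force: 0.0
```

```bash
python3 - <<'E'
from h import *
s=shot('scene','s10');w=shot('wrist','w10')
a=cv2.imread('pics/s0.png').astype(int);b=cv2.imread('pics/s10.png').astype(int)
D=np.abs(a-b).max(2)
print('bin tips diff',(D[180:235,200:235]>40).sum(), 'L2',(D[198:215,205:226]>40).sum(),'L3',(D[215:232,208:230]>40).sum())
s9=cv2.imread('pics/s9.png').astype(int);D=np.abs(s9-b).max(2)
print('board diff',(D[125:200,345:420]>40).sum(),'rack lath',(D[155:175,275:310]>40).sum())
E
```

```text
bin tips diff 423 L2 5 L3 41
board diff 159 rack lath 284
```

step_arm(
  steps=[0.5,-49.3,13,0,0,0.5,0,0,0,1.5,0.5,0,0,46,0,0.5,0,0,46,0,0.5,0,0,0,0,0.2,0,0,0,0,0.2,0,0,0,0,0.2,0,0,0,0,0.2,0,0,0,0],
)

```text
time_s: 28.65
tool_pos: [0.5364, -0.1614, 0.2501]
tool_rot: [179.8, -0.0, 84.5]
force: [0.3, -0.3, 4.0]
grip_width: 0.0238
grasp_force: 40.0
```

step_arm(
  steps=[0.2,19,0,-9,0,0.2,19,0,-9,0,0.2,19,0,-9,0,0.2,19,0,-9,0,0.2,19,0,-9,0,0.2,19,0,-9,0,0.2,19,0,-9,0,0.2,19,0,-9,0,0.2,0,0,-25,0,0.2,0,0,-25,0,0.2,0,0,-15,0,0.2,0,0,0,0],
)

```text
time_s: 30.15
tool_pos: [0.5504, -0.0102, 0.3866]
tool_rot: [179.9, -0.0, 84.5]
force: [-0.1, -1.1, -1.3]
grip_width: 0.0231
grasp_force: 40.0
```

```bash
python3 - <<'E'
from h import *
d=shot('side','d11');s=shot('scene','s11');o=env.get_obs();print(o['tool_pos'],o['tool_rot'],o['time_s'],o['grip_width'])
cv2.imwrite('pics/c11.png',np.hstack([cv2.resize(s['image'][120:260,190:400,::-1],(420,280),interpolation=cv2.INTER_CUBIC),cv2.resize(d['image'][120:260,160:350,::-1],(380,280),interpolation=cv2.INTER_CUBIC)]))
E
```

```text
[ 0.54990328 -0.01004795  0.38489875] [-1.79927558e+02  7.05604161e-03  8.44869038e+01] 30.25 0.023722591653708647
```

View pics/c11.png

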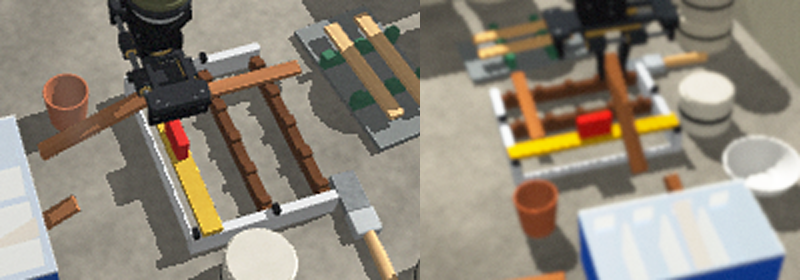

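step_arm(
  steps=[0.2,0,0,0,-1.5,0.2,51.1,-10,0,0,0.2,51.1,-10,0,0,0.2,51.1,-10,0,0,0.2,51.1,-10,0,0,0.2,51.1,-10,0,0,0.2,0,0,40,0,0.2,0,0,40,0,0.2,0,0,40,0,0.2,0,0,12,0,0.2,0,0,0,0],
)

```text
time_s: 31.62
tool_pos: [0.5181, 0.2478, 0.2533]
tool_rot: [-179.9, 0.1, 86.0]
force: [-0.6, -1.5, 0.0]
grip_width: 0.0234
grasp_force: 40.0
```

step_arm(
  steps=[0.2,0,0,0,0,0.2,0,0,8,0,0.2,0,0,8,0,0.2,0,0,8,0,0.2,0,0,8,0,0.2,0,0,8,0,0.2,0,0,8,0,0.2,0,0,8,0,0.2,0,0,0,0,0.5,0,0,0,0,0.5,0,0,0,0],
  grip_force=3,
)

```text
time_s: 33.0
tool_pos: [0.5183, 0.2483, 0.1981]
tool_rot: [180.0, -0.0, 86.0]
force: [0.4, -0.4, -0.0]
grip_width: 0.0367
grasp_force: 0.0
```

step_arm(
  steps=[0.5,0,0,-48,0,0.5,0,0,-48,0,0.5,0,0,-48,0,0.5,-51.2,13.1,0,0,0.5,-51.2,13.1,0,0,0.5,-51.2,13.1,0,0,0.5,-51.2,13.1,0,0,0.5,-51.2,13.1,0,0,0.5,-51.2,13.1,0,0,0.5,-51.2,13.1,0,0,0.5,-51.2,13.1,0,0,0.5,0,0,0,0],
  grip_force=40,
)

```text
time_s: 34.5
tool_pos: [0.5931, -0.1735, 0.3423]
tool_rot: [180.0, 0.2, 85.5]
force: [-0.2, -0.4, -0.0]
grip_width: 0.0435
grasp_force: 0.0
```

step_arm(
  steps=[0.5,0,0,46,0,0.5,0,0,47,0,0.5,0,0,0,0,0.2,0,0,0,0,0.2,0,0,0,0,0.2,0,0,0,0,0.2,0,0,0,0],
)

```text
time_s: 35.38
tool_pos: [0.5948, -0.1676, 0.2502]
tool_rot: [179.8, -0.0, 86.0]
force: [1.0, 0.4, 3.3]
grip_width: 0.0238
grasp_force: 39.1
```

step_arm(
  steps=[0.2,19,0,-9,0,0.2,19,0,-9,0,0.2,19,0,-9,0,0.2,19,0,-9,0,0.2,19,0,-9,0,0.2,19,0,-9,0,0.2,19,0,-9,0,0.2,19,0,-9,0,0.2,0,0,-25,0,0.2,0,0,-25,0,0.2,0,0,-15,0,0.2,0,0,0,0],
)

```text
time_s: 36.88
tool_pos: [0.6049, -0.0161, 0.3868]
tool_rot: [179.9, -0.0, 86.0]
force: [-0.1, 0.2, -0.4]
grip_width: 0.0237
grasp_force: 39.6
```

```bash
python3 - <<'E'
from h import *
d=shot('side','d12');s=shot('scene','s12');o=env.get_obs();print(o['tool_pos'],o['tool_rot'],o['time_s'],o['grip_width'])
cv2.imwrite('pics/c12.png',np.hstack([cv2.resize(s['image'][120:260,190:400,::-1],(420,280),interpolation=cv2.INTER_CUBIC),cv2.resize(d['image'][120:260,160:350,::-1],(380,280),interpolation=cv2.INTER_CUBIC)]))
E
```

```text
[ 0.60446451 -0.01594643  0.38489874] [-1.79931287e+02  2.46683596e-03  8.59908336e+01] 36.975 0.02382175315257986
```

View pics/c12.png

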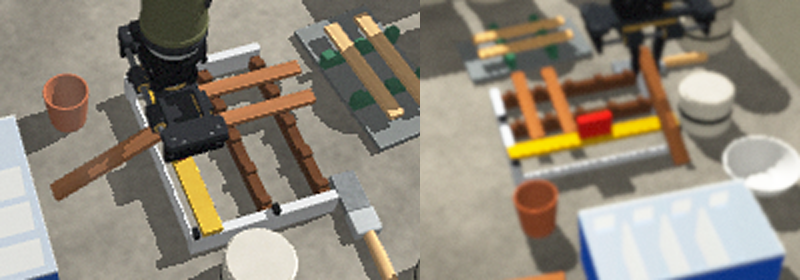

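The bin is empty and two laths lie flat in bays -90 and -30. The third is held and goes to bay +30.

step_arm(
  steps=[0.2,51.5,-9,0,0,0.2,51.5,-9,0,0,0.2,51.5,-9,0,0,0.2,51.5,-9,0,0,0.2,51.5,-9,0,0,0.2,0,0,40,0,0.2,0,0,40,0,0.2,0,0,40,0,0.2,0,0,12,0,0.2,0,0,0,0],
)

```text
time_s: 38.22
tool_pos: [0.5777, 0.2434, 0.2531]
tool_rot: [-179.9, 0.1, 86.0]
force: [-0.9, -1.5, 1.3]
grip_width: 0.0235
grasp_force: 39.7
```

step_arm(
  steps=[0.2,0,0,0,0,0.2,0,0,8,0,0.2,0,0,8,0,0.2,0,0,8,0,0.2,0,0,8,0,0.2,0,0,8,0,0.2,0,0,8,0,0.2,0,0,8,0,0.2,0,0,0,0,0.5,0,0,0,0,0.5,0,0,0,0],
  grip_force=3,
)

```text
time_s: 39.6
tool_pos: [0.578, 0.244, 0.1981]
tool_rot: [180.0, -0.0, 86.0]
force: [0.2, 0.3, 0.3]
grip_width: 0.0367
grasp_force: 0.0
```

step_arm(
  steps=[0.5,0,0,-48,0,0.5,0,0,-48,0,0.5,0,0,-48,0,0.5,0,0,-48,0,0.5,-54,-7.8,0,0,0.5,-54,-7.8,0,0,0.5,-54,-7.8,0,0,0.5,-54,-7.8,0,0,0.5,0,0,0,0],
  grip_force=20,
)

```text
time_s: 40.72
tool_pos: [0.5309, 0.025, 0.3907]
tool_rot: [179.9, -0.0, 85.5]
force: [0.0, 1.4, 0.0]
grip_width: 0.0437
grasp_force: 0.0
```

```bash
python3 - <<'E'
from h import *
w=shot('wrist','w13');o=env.get_obs();print(o['tool_pos'],o['tool_rot'],o['time_s'],o['grip_width'])
cv2.imwrite('pics/w13b.png',cv2.resize(w['image'][:,:,::-1],(800,600),interpolation=cv2.INTER_CUBIC))
E
```

```text
[0.53128866 0.02824086 0.39052155] [ 1.79929499e+02 -8.30358079e-02  8.57233370e+01] 40.775 0.04360285452680167
```

View pics/w13b.png

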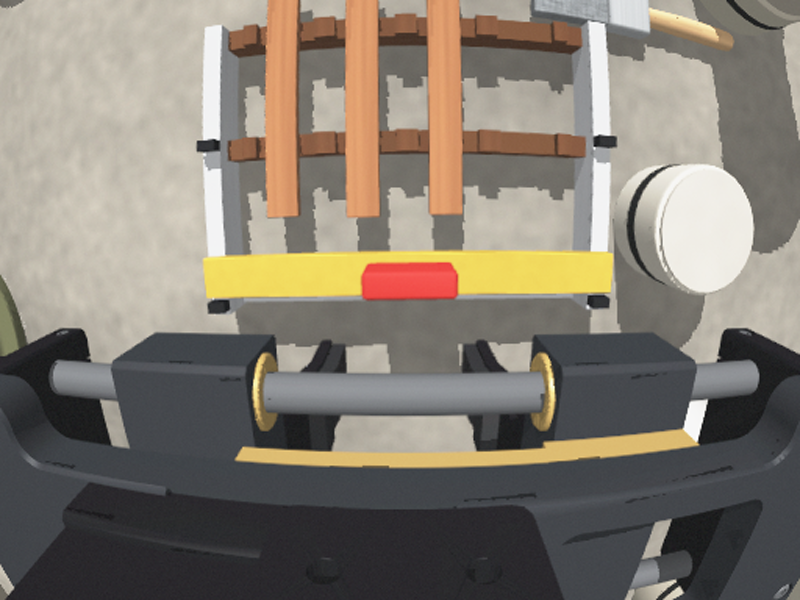

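The three laths lie in their bays with their near ends at v≈216: (283,216), (363,216) and (446,214). The keeper is open, with the grip at (410,282). Next I check the lengthwise position and whether anything was knocked on the board.

```bash
python3 - <<'E'
from h import *
k=512/800
for n,(u,v,z) in dict(e1=(283,216,.035),e2=(363,216,.035),e3=(446,214,.035),top1=(268,60,.035),top1b=(298,60,.035),gTL=(364,266,.093),gTR=(456,266,.093)).items():
  p=hit('w13',u*k,v*k,z,True); d=p[:2]-[.5423,.1705]; print(n,p.round(4),'rack',round(d@[.9976,-.0698],4),round(d@[.0698,.9976],4))
shot('scene','s13')
# lath mask in scene: expected polygons of dry laths on board (pale)
im=np.load('pics/s13.npz')['im'];a=np.load('pics/s12.npz')['im'].astype(int)
for c in [(.503,.366),(.501,.424)]:
  for t in (-.09,-.045,0,.045,.09):
    u,v=proj('s13',[c[0]+t,c[1]+t*.042,.038]).round().astype(int); print((u,v),im[v,u],a[v,u])
E
```

```text
e1 [0.4462 0.0793 0.035 ] rack -0.0895 -0.0977
e2 [0.5051 0.0734 0.035 ] rack -0.0303 -0.0994
e3 [0.5647 0.0702 0.035 ] rack 0.0293 -0.0985
top1 [0.4443 0.1982 0.035 ] rack -0.0997 0.0208
top1b [0.467  0.1944 0.035 ] rack -0.0768 0.0185
gTL [0.5081 0.0465 0.093 ] rack -0.0254 -0.1261
gTR [0.5637 0.0422 0.093 ] rack 0.0303 -0.1265
(np.int64(354), np.int64(134)) [242 203 141] [243 205 143]
(np.int64(362), np.int64(144)) [246 204 144] [248 208 146]
(np.int64(369), np.int64(154)) [142 116  82] [144 118  84]
(np.int64(377), np.int64(164)) [134 110  76] [138 109  79]
(np.int64(385), np.int64(175)) [240 198 141] [243 204 144]
(np.int64(370), np.int64(128)) [124  99  70] [128 104  73]
(np.int64(377), np.int64(138)) [129 103  75] [133 103  75]
(np.int64(385), np.int64(148)) [134 108  73] [138 112  80]
(np.int64(393), np.int64(158)) [138 111  81] [141 114  84]
(np.int64(401), np.int64(168)) [133 109  75] [138 113  81]
```

step_arm(
  steps=[0.6,0,0,0,-10,0.6,0,0,0,-10,0.6,0,0,0,-10,0.6,0,0,0,-10,0.6,0,0,0,-10,0.6,0,0,0,-10,0.6,0,0,0,-10,0.6,0,0,0,-10,0.6,0,0,0,-10,0.6,0,5,0,0,0.6,0,0,0,0],
)

```text
time_s: 42.2
tool_pos: [0.5321, 0.0375, 0.3896]
tool_rot: [180.0, -0.0, 176.0]
force: [0.1, -0.2, 0.5]
grip_width: 0.0521
grasp_force: 0.0
```

step_arm(
  steps=[0.6,0,0,48,0,0.6,0,0,48,0,0.6,0,0,48,0,0.6,0,0,0,0,0.1,0,0,0,0,0.1,0,0,0,0,0.1,0,0,0,0,0.1,0,0,0,0,0.1,0,0,0,0],
)

```text
time_s: 43.32
tool_pos: [0.5324, 0.0354, 0.2467]
tool_rot: [180.0, 0.1, 176.0]
force: [-1.0, -1.4, 4.1]
grip_width: 0.018
grasp_force: 20.0
```

step_arm(
  steps=[0.1,0,10,0,0,0.1,0,10,0,0,0.1,0,10,0,0,0.1,0,10,0,0,0.1,0,10,0,0,0.1,0,10,0,0,0.1,0,7,0,0,0.1,0,0,0,0],
)

```text
time_s: 44.32
tool_pos: [0.537, 0.1042, 0.2467]
tool_rot: [179.9, 0.1, 176.1]
force: [0.4, 1.2, 6.4]
grip_width: 0.0178
grasp_force: 20.0
```

step_arm(
  steps=[0.1,0,3,0,0,0.1,0,3,0,0,0.1,0,0,0,0],
)

```text
time_s: 44.7
tool_pos: [0.5374, 0.1066, 0.2467]
tool_rot: [-179.8, 0.0, 175.9]
force: [-2.1, -8.1, 8.5]
grip_width: 0.0179
grasp_force: 20.0
```

step_arm(
  steps=[0.6,0,-2,0,0,0.6,0,0,0,0,0.6,0,0,0,0,0.6,0,0,-50,0,0.6,0,0,-50,0,0.6,0,0,-50,0,0.6,0,50,0,0,0.6,0,50,0,0,0.6,0,50,0,0,0.6,0,0,0,0],
)

```text
time_s: 45.95
tool_pos: [0.5458, 0.2623, 0.3947]
tool_rot: [179.9, -0.1, 176.5]
force: [-0.6, -0.4, -0.7]
grip_width: 0.0523
grasp_force: 0.0
```

```bash
python3 - <<'E'
from h import *
shot('scene','s14');c=np.load('pics/s14.npz');im=c['im'].astype(int)
hsv=cv2.cvtColor(c['im'],cv2.COLOR_RGB2HSV)
m=((hsv[...,0]<6)|(hsv[...,0]>174))&(hsv[...,1]>200)&(hsv[...,2]>110); m[:, :240]=0;m[:,360:]=0;m[230:]=0;m[:130]=0
v,u=np.nonzero(m);p=hit('s14',u.mean(),v.mean(),.078);d=p[:2]-[.5423,.1705];print('red',len(u),u.mean(),v.mean(),p.round(3),d@[.0698,.9976])
c0=np.load('pics/s0.npz')
def mk(i):
  h=cv2.cvtColor(i,cv2.COLOR_RGB2HSV);m=((h[...,0]<6)|(h[...,0]>174))&(h[...,1]>200)&(h[...,2]>110);m[:,:240]=0;m[:,360:]=0;m[230:]=0;m[:130]=0;return np.nonzero(m)
v,u=mk(c0['im']);p=hit('s0',u.mean(),v.mean(),.078);print('start',(p[:2]-[.5423,.1705])@[.0698,.9976])
for t,cc in dict(dn=(.503,.366),df=(.501,.424)).items():
  for q in (-.09,0,.09):
    a,b=proj('s14',[cc[0]+q,cc[1]+q*.042,.038]).round().astype(int); print(t,im[b,a])
for x in (-.09,-.03,.03):
  for y in (-.02,.04,.09):
    P=np.array([.5423,.1705])+x*np.array([.9976,-.0698])+y*np.array([.0698,.9976]);a,b=proj('s14',[*P,.035]).round().astype(int);print(x,y,im[b,a])
E
```

```text
red 75 302.44 180.68 [0.542 0.11  0.078] -0.06087250787259901
start -0.07956917376821535
dn [244 201 142]
dn [139 113  78]
dn [240 196 141]
df [29 31 27]
df [132 108  77]
df [135 109  74]
-0.09 -0.02 [188 122  81]
-0.09 0.04 [191 127  86]
-0.09 0.09 [193 126  84]
-0.03 -0.02 [194 130  85]
-0.03 0.04 [187 125  82]
-0.03 0.09 [193 128  83]
0.03 -0.02 [194 128  85]
0.03 0.04 [187 127  80]
0.03 0.09 [188 126  81]
```

```bash
python3 -c "
from cell import env
print(env.sign_off())"
```

```text
the job is handed in; nothing more can be done
None
```

I handed the job in at about 46 s. Both dry laths are flat on the ware board, all three rinsed laths lie centred in the rack (bays -90, -30 and +30), and the keeper is at its home stop; the sign-off gave no verdict, so this rests on my own camera and force checks.

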